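Pull out the worktop lamp until it locks, then switch it on

TASK

Get the worktop lamp ready for reading the recipes: pull its light bar out along the leaning mast until the red lock button clicks out above the black collar, then, and only then, switch the lamp on by pressing down the green-dotted half of the rocker switch on its foot. Let go of the lamp at the end, leave the neck locked out, and do not shift the spice jar or the mug beside it.

Things in the scene. Friction and masses are not known exactly. Their poses are not given: they have to be found in the camera images.
- lamp: dark fixed lamp; foot 170 x 180 x 22 mm; origin under the foot's middle, x along the 170 mm, z up. The mast stands on the foot above the origin and leans 27 degrees toward the lamp's -x, roughly toward the robot: outer tube 28 mm thick, 120 mm long, black collar 34 mm thick at its top; in it slides an aluminium neck 18 mm thick. Rocker switch on the foot beside the mast, at x 30, y -53 mm
- bar_centre (a point): centre of the flat aluminium light bar across the neck's top end, the part to hold. z: up along the leaning mast, the way the neck pulls out; y: along the bar (156 mm); x: normal of its two flat faces (22 mm apart). 44 mm deep along z. Grip the flat faces, fingers pointing along -z. Pushed in, its lower edge is 24 mm from the collar. It cannot turn
- lamp_neck (a joint): how far the neck is pulled out, m: 0 pushed right in, 0.092 end stop. The lock button clicks out at 0.075. Friction of about 5 N holds the neck wherever it is left; it moves with little more than that
- lock_button (a joint): how far the red button (8 mm thick) on the neck's side (lamp's +y side) has sprung out, m: 0 while hidden inside the tube, 0.008 clicked out above the collar, where it stops the neck from going back in
- rocker (a joint): angle of the rocker switch, rad: 0 off (the half with the green dot stands up), 0.3 fully on (that half pressed right down); on counts from 0.24. It stays where it is left and needs about 2 N on the dot, more if pressed nearer the hinge
- dot (a point): the green dot on top of the black rocker (28 mm along the lamp's x, 64 mm along y), 22 mm from the hinge toward the lamp's -y; the paddle ends 10 mm further out. The hinge runs along the lamp's x. Off, the dot is about 47 mm above the worktop; pressed fully down it is about 7 mm lower
- spice_jar: spice jar with a dark cap, 41 x 41 x 105 mm, loose, standing beside the lamp's foot on its +y side; origin at its underside. Leave it alone
- mug: white dotted mug, 82 x 114 x 91 mm, loose, standing on its -y side, beyond the switch; origin at its underside. Leave it alone

How it is judged:
By the outcome, as a careful person would: the job done as asked, in the order asked, and still so for the second after the job is handed in, with the robot touching nothing.
It also fails if it takes over 43 s, if anything falls off the work surface, if the arm or the gripper's body presses on something with over 40 N, if the wrist force passes 120 N, or if a joint passes its speed limit or range.

ROBOT

A 7-joint arm with a two-finger parallel gripper is mounted at the origin on a cart in front of the work surface, level with it; the furniture and walls round the work are solid. World frame = base frame: x ahead of the robot, y to its left, z up, the work surface at z = 0. Lengths are in m, angles in rad, forces in N, time in s.
With the tool pointing down it reaches from about 0.4 to 0.9 m from the base axis. Payload 5.6 kg.
Tool frame: the origin (TCP) lies midway between the tips of the shut fingers; the grasp point (between the pads) lies 19 mm behind it; z points along the fingers, y is the line along which they close (so a half turn about z gives the same grasp; the last joint's range is limited). The gripper opens to 92 mm and grips with 3 to 60 N. Pads are 20 mm wide; open, the fingers measure 128 mm over their backs; the gripper's body (75 mm by 189 mm) begins 69 mm behind the grasp point.
Start: joints at [1.13, 0.468, -0.012, 1.603, 0.006, 1.071, -0.056], TCP at [0.252, -0.599, 0.215] pointing down, gripper open.
Joint ranges: [-2.53, 2.53], [-0.31, 2.02], [-1.57, 1.55], [0.28, 2.44], [-1.29, 4.43], [0.15, 1.84], [-2.92, 2.92]. Speed limits (rad/s): [2.57, 2.57, 3.14, 3.14, 3.14, 3.14, 3.14].

INTERFACE

Orientations are given as a unit quaternion [x, y, z, w].
In Python, from bench import env gives the robot as it stands. The module is installed in compiled form; this text tells all that it offers.
- The arm moves only by the shell command python3 -m handwheel 'ROWS'. ROWS is JSON, a list of rows, each a list of 3 entries, a list of its own where there are three numbers: the closure, from -1 (fully open) to 1 (shut), then the shift along the tool's x, y, z in units of 30 mm (1.0 is 30 mm), then the turn about the tool's z in units of 10 degrees (1.0 is 10 degrees). In form: [[claw, [x, y, z], roll], ...]. A call has 1 to 5 rows; each row shifts and turns the commanded pose from where the row before left it, along the tool's axes as they then stand; what a row does not reach is not made up. A row lasts 1/8 s, in which the tool goes at most 62.5 mm and 10.7 degrees, less where a joint would pass 70% of its speed; a pose out of reach is approached as far as the arm can. A call is refused whole if a number of a shift passes 1 or a number of a turn 1, either way. A call with a gripper value outside its range is refused whole. The fingers move at their own pace and stop on an object; the grip force is fixed at half the most. Time passes only in rows, so rows that do not move let the fingers close. It gives the time, the measured TCP pose, the force, the opening and the grip force at its end, in the units of the state.
- env.read_state(): the state, without advancing time (a new reading comes with each control period).
- env.read_camera(name): name is "scene" or "top" or "wrist"; returns (picture, depth): 480x640x3 uint8, blue, green, red; 480x640 float32, m along the optical axis (not along the pixel's ray), 0 where there is no reading.
- env.camera_params(name): a dict with "fx", "fy", "cx", "cy" (pixels), "camera_from_world" (4x4, takes a point from world to camera coordinates); the wrist camera has in their place "T_tool_cam" (4x4, takes a point from camera to tool coordinates, whose origin is the TCP and whose axes are the flange's). Camera axes: x right, y down, z forward; pixel columns grow to the right and rows downward; lengths in m; the calibration is good to about 2 mm. A picture is of the moment at which its call begins: read the wrist's pose just before it. camera_params takes no time and is no camera call.
- env.close_job(): hands the job in; it is judged then, once.
The state is a dict: "time_s": time; "joints": joint angles; "dq": joint speeds; "effort": joint torques, N m; "tcp_pos": TCP position; "eef_rot": TCP orientation; "wrist_force": force on the tool from outside, world axes, zero at the start; "ft_torque": the same for the moment, N m; "finger_gap": finger opening in m; "grip_force": force on a finger pad.
Only numpy, scipy, OpenCV 4.12 (cv2) and the standard library are available. Lean on these libraries where they do the work, as an engineer would, in place of code of your own. Each camera call takes 0.05 s, during which the arm holds its last target. There are 200 camera calls.

## Working session

There is one attempt and no reset: what is moved stays moved. The work goes in short steps, Python scripts to look and compute and a shell command to move; the robot and the scene stay as the last step left them, time stands still between calls to the robot, and variables do not carry over. Pictures are saved under pics/ and viewed, at most 10 in all, crops included, and the job is handed in when it is done.

```bash
mkdir -p pics; cat > h.py <<'E'
import numpy as np, cv2
from bench import env
from scipy.spatial.transform import Rotation as R
def proj(name,P):
    c=env.camera_params(name); T=np.array(c["camera_from_world"]); p=T[:3,:3]@np.array(P)+T[:3,3]
    return c["fx"]*p[0]/p[2]+c["cx"], c["fy"]*p[1]/p[2]+c["cy"]
def pts(name,depth,us,vs):
    c=env.camera_params(name); T=np.array(c["camera_from_world"]) if "camera_from_world" in c else None
    us=np.asarray(us,int);vs=np.asarray(vs,int)
    d=depth[vs,us]; pc=np.stack([(us-c["cx"])/c["fx"]*d,(vs-c["cy"])/c["fy"]*d,d],-1)
    if T is None:
        s=env.read_state(); Tc=np.array(c["T_tool_cam"]); pt=pc@Tc[:3,:3].T+Tc[:3,3]
        return pt@R.from_quat(s["eef_rot"]).as_matrix().T+np.array(s["tcp_pos"])
    return (pc-T[:3,3])@T[:3,:3]
E
python3 - <<'E'
from h import *
s=env.read_state(); print({k:np.round(v,3) for k,v in s.items()})
for n in("scene","top"):
    p,d=env.read_camera(n); cv2.imwrite(f"pics/{n}0.png",p); np.save(n+"0.npy",d)
    T=np.array(env.camera_params(n)["camera_from_world"]); print(n,-T[:3,:3].T@T[:3,3],T[2,:3])
print(np.round(env.camera_params("wrist")["T_tool_cam"],3), R.from_quat(s["eef_rot"]).as_matrix().round(2))
E
```

```text
{'time_s': np.float64(0.0), 'joints': array([ 1.13 ,  0.468, -0.012,  1.604,  0.006,  1.071, -0.056]), 'dq': array([ 0.   , -0.001, -0.   ,  0.001, -0.002,  0.001, -0.   ]), 'effort': array([ 0.0000e+00, -5.2057e+01, -1.3000e-02, -2.4375e+01, -5.7000e-02,
        1.8000e-02,  0.0000e+00]), 'tcp_pos': array([ 0.252, -0.599,  0.214]), 'eef_rot': array([ 0.98 ,  0.198, -0.   , -0.001]), 'wrist_force': array([-1.007,  0.849,  0.593]), 'ft_torque': array([0.008, 0.03 , 0.009]), 'grip_force': np.float64(0.0), 'finger_gap': np.float64(0.092)}
scene [ 0.18324343 -0.93278694  0.81306488] [ 0.36737757  0.69805431 -0.61461687]
top [ 0.424201   -0.15286744  1.12963285] [ 0.15835603  0.00604372 -0.98736358]
[[-0.001 -0.966 -0.258  0.073]
 [ 1.    -0.001 -0.001  0.001]
 [ 0.    -0.258  0.966 -0.17 ]
 [ 0.     0.     0.     1.   ]] [[ 0.92  0.39 -0.  ]
 [ 0.39 -0.92  0.  ]
 [-0.   -0.   -1.  ]]
```

View pics/scene0.png

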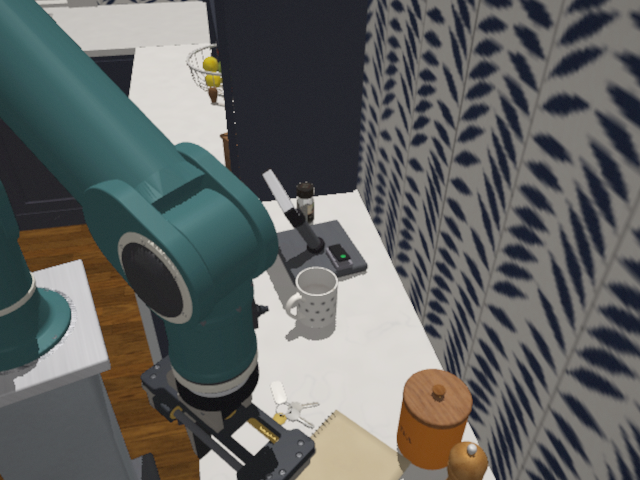

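View pics/top0.png

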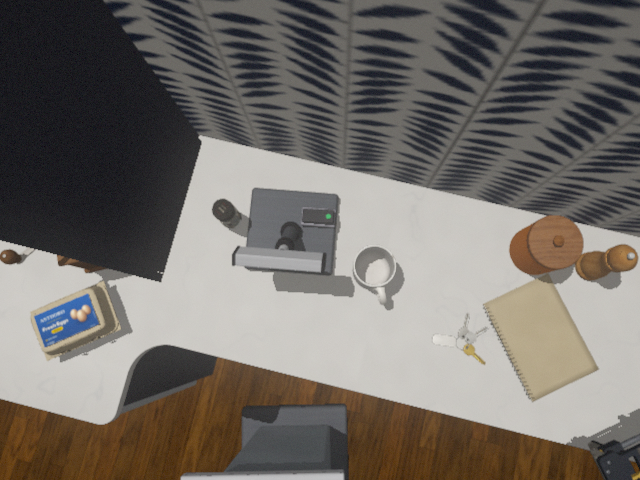

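The scene view shows the lamp beyond the mug, with the bar at about (280,195) and the green dot at about (343,256). In the top view the foot spans (250,188)–(337,272), the bar runs (234,255)–(326,265), the dot is at (328,216), the jar at (226,212) and the mug at (375,268). Next I measure these points.

```bash
python3 - <<'E'
from h import *
for n in("top","scene"):
    p=cv2.imread(f"pics/{n}0.png"); d=np.load(n+"0.npy"); h=cv2.cvtColor(p,cv2.COLOR_BGR2HSV)
    m=cv2.inRange(h,(45,120,80),(80,255,255))
    vs,us=np.nonzero(m); print(n,"dot",us.mean(),vs.mean(),len(us),np.median(pts(n,d,us,vs),0).round(4))
    V,U=np.mgrid[0:480,0:640]; P=pts(n,d,U.ravel(),V.ravel()).reshape(480,640,3); ok=d>0
    reg=ok&(P[...,0]>.3)&(P[...,0]<.9)&(P[...,1]>-.15)&(P[...,1]<.25)
    b=reg&(P[...,2]>.15)&(P[...,2]<.3)
    b=b&((U>230)&(U<330)&(V>240)&(V<280) if n=="top" else (U>255)&(U<300)&(V>165)&(V<240))
    Q=P[b]; c=Q.mean(0); 
    print("bar",len(Q),c.round(4),Q.min(0).round(3),Q.max(0).round(3)); w,v=np.linalg.eigh(np.cov(Q.T)); print(np.sqrt(w).round(4),v.T.round(3))
    f=reg&(P[...,2]>.016)&(P[...,2]<.029); f=cv2.morphologyEx(f.astype(np.uint8),cv2.MORPH_OPEN,np.ones((3,3)))>0
    Q=P[f]; print("foot",len(Q),cv2.minAreaRect((Q[:,:2]*1000).astype(np.float32)),Q[:,2].mean())
    k=reg&(P[...,2]>.03)&(P[...,1]>-.15)
    nl,lab,st,ce=cv2.connectedComponentsWithStats(k.astype(np.uint8))
    for i in range(1,nl):
        if st[i,4]>60: Q=P[lab==i]; print("  comp",st[i],Q.min(0).round(3),Q.max(0).round(3))
E
```

```text
top dot 327.9375 215.75 16 [ 0.6488 -0.143   0.0485]
bar 1814 [ 0.5467 -0.0588  0.1913] [ 0.521 -0.139  0.15 ] [0.575 0.022 0.205]
[0.0055 0.0137 0.0461] [[-0.678  0.072 -0.732]
 [-0.728  0.075  0.682]
 [ 0.104  0.995  0.002]]
foot 4019 ((635.5120239257812, 10.393585205078125), (335.21649169921875, 169.90170288085938), 83.94518280029297) 0.02177795432520944
  comp [    0     0   331   281 68107] [ 0.528 -0.15   0.03 ] [0.846 0.232 0.665]
  comp [212 198  29  29 563] [0.635 0.035 0.03 ] [0.677 0.077 0.111]
  comp [301 207  31  20 553] [ 0.629 -0.149  0.03 ] [ 0.672 -0.088  0.053]
  comp [ 232  221   95   52 2311] [ 0.521 -0.139  0.03 ] [0.642 0.022 0.205]
scene dot 342.5 255.66666666666666 18 [ 0.6484 -0.139   0.0473]
bar 751 [ 0.5397 -0.0771  0.1916] [ 0.521 -0.14   0.154] [0.574 0.023 0.203]
[0.0067 0.0106 0.0518] [[ 0.835 -0.111  0.538]
 [ 0.544  0.031 -0.838]
 [ 0.077  0.993  0.086]]
foot 2692 ((684.0099487304688, 3.4220733642578125), (337.41949462890625, 259.11846923828125), 79.70034790039062) 0.02199890011933785
  comp [  214     0   207   254 37454] [ 0.521 -0.15   0.03 ] [0.849 0.235 0.556]
  comp [326 244  26  23 322] [ 0.629 -0.15   0.03 ] [ 0.673 -0.085  0.051]
```

```bash
python3 -m handwheel '[[-1,[0.98,-0.75,-0.3],0],[-1,[0.98,-0.75,-0.3],0],[-1,[0.98,-0.75,-0.3],0],[-1,[0.98,-0.75,-0.3],0],[-1,[0.98,-0.75,-0.3],0]]'; python3 -m handwheel '[[-1,[0.98,-0.75,0],0],[-1,[0.98,-0.75,0],0],[-1,[0.98,-0.75,0],0],[-1,[0.98,-0.75,0],0],[-1,[0.98,-0.75,0],0]]'; python3 -m handwheel '[[-1,[0,0,0],-1],[-1,[0,0,0],-1],[-1,[0,0,0],-1],[-1,[0,0,0],-1],[-1,[0,0,0],-1]]'
```

```text
time_s: 0.72
tcp_pos: [0.3441, -0.4373, 0.2595]
eef_rot: [0.98, 0.198, -0.0, -0.0]
wrist_force: [0.5, -0.4, -0.6]
finger_gap: 0.0921
grip_force: 0.0
time_s: 1.35
tcp_pos: [0.4359, -0.2768, 0.2593]
eef_rot: [0.98, 0.198, -0.0, -0.0]
wrist_force: [0.1, 1.4, -0.1]
finger_gap: 0.0918
grip_force: 0.0
time_s: 1.98
tcp_pos: [0.4354, -0.2778, 0.2592]
eef_rot: [0.803, 0.596, -0.0, -0.0]
wrist_force: [0.3, -1.5, 0.2]
finger_gap: 0.092
grip_force: 0.0
```

```bash
python3 -m handwheel '[[-1,[0,0,0],-0.55],[-1,[0,0,0],-0.54],[-1,[0.9,0.9,0],0],[-1,[0.9,0.9,0],0],[-1,[0.9,0.9,0],0]]';python3 -m handwheel '[[-1,[0.9,0,0],0],[-1,[0.5,0,0],0],[-1,[0,0,0],0]]'
python3 - <<'E'
from h import *
s=env.read_state(); M=R.from_quat(s["eef_rot"]).as_matrix(); print(s["tcp_pos"],M.round(3))
p,d=env.read_camera("wrist"); cv2.imwrite("pics/w1.png",p); np.save("w1.npy",d)
V,U=np.mgrid[0:480,0:640]; P=pts("wrist",d,U.ravel(),V.ravel()).reshape(480,640,3); np.save("w1P.npy",P)
b=(d>0)&(P[...,2]>.155)&(P[...,2]<.22); Q=P[b]; print(len(Q),Q.min(0).round(3),Q.max(0).round(3))
t=b&(P[...,2]>.195)
print(P[t].mean(0).round(4), cv2.minAreaRect((P[t][:,:2]*1000).astype(np.float32)))
E
```

```text
time_s: 2.6
tcp_pos: [0.5256, -0.2057, 0.2593]
eef_rot: [0.745, 0.667, -0.0, -0.0]
wrist_force: [-0.3, -0.7, -0.7]
finger_gap: 0.0921
grip_force: 0.0
time_s: 2.98
tcp_pos: [0.5296, -0.1639, 0.2595]
eef_rot: [0.744, 0.668, -0.0, -0.0]
wrist_force: [0.1, -0.5, -0.2]
finger_gap: 0.0919
grip_force: 0.0
[ 0.52956173 -0.16393958  0.25951314] [[ 0.108  0.994 -0.   ]
 [ 0.994 -0.108 -0.   ]
 [-0.    -0.    -1.   ]]
17156 [ 0.521 -0.262  0.155] [ 0.779 -0.003  0.209]
[ 0.5619 -0.084   0.1982] ((621.0140380859375, -147.73626708984375), (108.91771697998047, 309.1398620605469), 46.53316116333008)
```

View pics/w1.png

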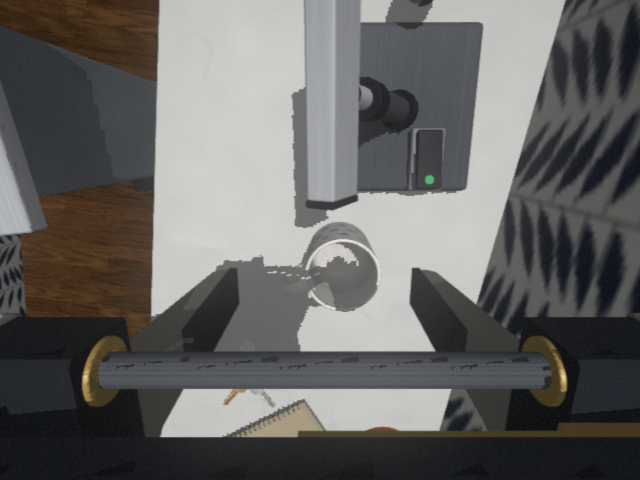

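The wrist view shows the bar at columns 304–362, rows 0–208, clear between the fingers, with the dot at (429,180) and the mug at (343,273). I'll measure the bar's cross-section from this view.

```bash
python3 - <<'E'
from h import *
P=np.load("w1P.npy"); p=cv2.imread("pics/w1.png")
lx=np.array([.9945,-.1045,0]); ly=np.array([.1045,.9945,0])
for v in (60,120,170):
    q=P[v,296:372]; k=(q[:,2]>.13)&(q[:,2]<.23); q=q[k]
    print(v,len(q)); print(np.c_[np.arange(296,372)[k][::4],(q@lx)[::4].round(4),(q@ly)[::4].round(4),q[::4,2].round(4)].tolist())
q=P[40:203,310:355].reshape(-1,3); q=q[(q[:,2]>.13)&(q[:,2]<.23)]; print("ly min",(q@ly).min())
h=cv2.cvtColor(p,cv2.COLOR_BGR2HSV); m=cv2.inRange(h,(45,120,80),(80,255,255)); vs,us=np.nonzero(m); d=np.median(P[vs,us],0); print("dot",us.mean(),vs.mean(),d,d@lx,d@ly)
e=P[30,455:480]; f=P[60:187,440]; print("foot far edge x",[(P[v,u]@lx).round(4) for v in(60,120) for u in(460,464,466,468,470,474)])
E
```

```text
60 55
[[305.0, 0.5336, 0.0147, 0.1911], [309.0, 0.5362, 0.014, 0.1942], [313.0, 0.5387, 0.014, 0.1945], [317.0, 0.5413, 0.0136, 0.1958], [321.0, 0.5437, 0.0133, 0.1973], [325.0, 0.5462, 0.013, 0.1987], [329.0, 0.5486, 0.0128, 0.1994], [333.0, 0.551, 0.0125, 0.2008], [337.0, 0.5535, 0.013, 0.1982], [341.0, 0.5562, 0.0141, 0.1932], [345.0, 0.5591, 0.0154, 0.1872], [349.0, 0.562, 0.0165, 0.1821], [353.0, 0.5652, 0.0181, 0.1747], [357.0, 0.5682, 0.0189, 0.1709]]
120 53
[[306.0, 0.5335, -0.0212, 0.1904], [310.0, 0.5363, -0.0215, 0.1947], [314.0, 0.5389, -0.0215, 0.1951], [318.0, 0.5415, -0.0215, 0.195], [322.0, 0.5441, -0.0217, 0.1974], [326.0, 0.5466, -0.0218, 0.1988], [330.0, 0.5491, -0.022, 0.2015], [334.0, 0.5517, -0.0219, 0.2002], [338.0, 0.5544, -0.0217, 0.197], [342.0, 0.5572, -0.0214, 0.1909], [346.0, 0.5602, -0.021, 0.1852], [350.0, 0.5634, -0.0206, 0.1788], [354.0, 0.5666, -0.0203, 0.1735], [358.0, 0.5701, -0.0197, 0.1655]]
170 51
[[307.0, 0.5336, -0.0535, 0.1924], [311.0, 0.5363, -0.0535, 0.1926], [315.0, 0.5391, -0.0534, 0.1946], [319.0, 0.5418, -0.0533, 0.1963], [323.0, 0.5445, -0.0532, 0.1974], [327.0, 0.5472, -0.0532, 0.1977], [331.0, 0.5498, -0.0532, 0.1986], [335.0, 0.5524, -0.053, 0.2011], [339.0, 0.5553, -0.0535, 0.1942], [343.0, 0.5583, -0.054, 0.1881], [347.0, 0.5614, -0.0544, 0.1826], [351.0, 0.5647, -0.0548, 0.1763], [355.0, 0.5683, -0.0554, 0.1689]]
ly min -0.07903149082646467
dot 428.7843137254902 179.31372549019608 [ 0.6491989  -0.14304262  0.04708355] 0.6605762563508514 -0.07441460046413867
foot far edge x [np.float64(0.6924), np.float64(0.6972), np.float64(0.6992), np.float64(0.701), np.float64(0.7032), np.float64(0.7077), np.float64(0.6987), np.float64(0.7028), np.float64(0.7051), np.float64(0.7076), np.float64(0.7102), np.float64(0.7232)]
```

```bash
python3 -m handwheel '[[-1,[0.9,0.1,0],0],[-1,[0.9,0.1,0],0],[-1,[0.86,0.09,0],0],[-1,[0,0,0.7],0],[-1,[0,0,0.7],0]]';python3 -m handwheel '[[-1,[0,0,0.7],0],[-1,[0,0,0.7],0],[-1,[0,0,0.6],0],[-1,[0,0,0],0]]'
python3 -m handwheel '[[0.2,[0,0,0],0],[1,[0,0,0],0],[1,[0,0,0],0],[1,[0,0,0],0],[1,[0,0,0],0]]'
```

```text
time_s: 3.65
tcp_pos: [0.5471, -0.0879, 0.2173]
eef_rot: [0.746, 0.666, -0.0, 0.001]
wrist_force: [0.2, -0.0, 0.1]
finger_gap: 0.0919
grip_force: 0.0
time_s: 4.15
tcp_pos: [0.5461, -0.0871, 0.1563]
eef_rot: [0.745, 0.667, -0.001, -0.001]
wrist_force: [-0.3, -0.1, 0.2]
finger_gap: 0.092
grip_force: 0.0
time_s: 4.78
tcp_pos: [0.5471, -0.0863, 0.1577]
eef_rot: [0.745, 0.667, -0.0, 0.0]
wrist_force: [-3.0, 1.4, 1.2]
finger_gap: 0.0438
grip_force: 2.3
```

```bash
python3 -m handwheel '[[1,[0,0,0],0],[1,[0,0,0],0],[1,[0,-0.08,-0.15],0],[1,[0,-0.08,-0.15],0],[1,[0,-0.15,-0.3],0]]'
```

```text
time_s: 5.4
tcp_pos: [0.5361, -0.0851, 0.1745]
eef_rot: [0.745, 0.667, -0.001, -0.002]
wrist_force: [-3.9, 0.2, -13.1]
finger_gap: 0.0373
grip_force: 30.0
```

```bash
python3 -m handwheel '[[1,[0,-0.155,-0.305],0],[1,[0,-0.155,-0.305],0],[1,[0,0,0],0]]'; python3 - <<'E'
from h import *
s=env.read_state()
p,d=env.read_camera("wrist"); cv2.imwrite("pics/w2.png",p)
V,U=np.mgrid[0:480,0:640]; P=pts("wrist",d,U.ravel(),V.ravel()).reshape(480,640,3)
lx=np.array([.9945,-.1045,0])
print(s["tcp_pos"],np.array(s["tcp_pos"])@lx)
for v in (20,60,100):
    q=P[v,280:372]; k=(q[:,2]>.15)&(q[:,2]<.3); q=q[k]; i=q[:,2].argmax() if len(q) else 0
    print(v,len(q),(q@lx).min().round(4),(q[i]@lx).round(4),q[:,2].max().round(4))
E
```

```text
time_s: 5.78
tcp_pos: [0.5259, -0.084, 0.1945]
eef_rot: [0.745, 0.667, -0.002, -0.001]
wrist_force: [-11.3, 1.7, -4.8]
finger_gap: 0.0378
grip_force: 30.0
[ 0.52592028 -0.08402748  0.1945282 ] 0.5318085919339715Traceback (most recent call last):
  File "<stdin>", line 9, in <module>
    return umr_minimum(a, axis, None, out, keepdims, initial, where)
ValueError: zero-size array to reduction operation minimum which has no identity
```

View pics/w2.png

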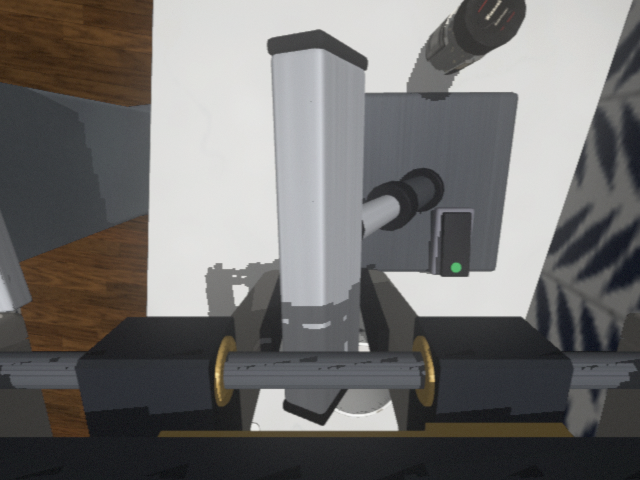

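The wrist view shows the bar held (columns 275–365, rows 35–420) and more bright neck between it and the collar (365–400, 190–230), so the neck is sliding out. I keep pulling.

```bash
python3 -m handwheel '[[1,[0,-0.155,-0.305],0],[1,[0,-0.155,-0.305],0],[1,[0,-0.155,-0.305],0],[1,[0,-0.155,-0.305],0],[1,[0,0,0],0]]'; cat > m.py <<'E'
from h import *
import sys
s=env.read_state()
p,d=env.read_camera("wrist"); cv2.imwrite(sys.argv[1],p)
V,U=np.mgrid[0:480,0:640]; P=pts("wrist",d,U.ravel(),V.ravel()).reshape(480,640,3)
lx=np.array([.9945,-.1045,0])
print(s["tcp_pos"],np.array(s["tcp_pos"])@lx)
for v in (80,140,220):
    q=P[v,230:400]; k=(q[:,2]>.15)&(q[:,2]<.3)
    if not k.any(): continue
    q=q[k]; z=q[:,2]; i=z.argmax(); print(v,len(q),"front top lx",(q@lx).min().round(4),"ridge",(q[i]@lx).round(4),z[i].round(4))
h=cv2.cvtColor(p,cv2.COLOR_BGR2HSV); m=cv2.inRange(h,(0,130,70),(8,255,255))|cv2.inRange(h,(172,130,70),(180,255,255))
n,l,st,ce=cv2.connectedComponentsWithStats(m)
for i in range(1,n):
    if st[i,4]>5: print("red",st[i],P[int(ce[i][1]),int(ce[i][0])].round(3))
E
python3 m.py pics/w3.png
```

```text
time_s: 6.45
tcp_pos: [0.5073, -0.082, 0.2313]
eef_rot: [0.745, 0.667, -0.002, -0.001]
wrist_force: [-11.1, 0.6, -3.1]
finger_gap: 0.0375
grip_force: 30.0
[ 0.50725386 -0.08201868  0.23131637] 0.5130349114658124
80 94 front top lx 0.4959 ridge 0.5105 0.2744
140 89 front top lx 0.4962 ridge 0.5113 0.2745
220 114 front top lx 0.496 ridge 0.5113 0.2748
red [391 176  12  13 136] [ 0.565 -0.042  0.151]
```

View pics/w3.png

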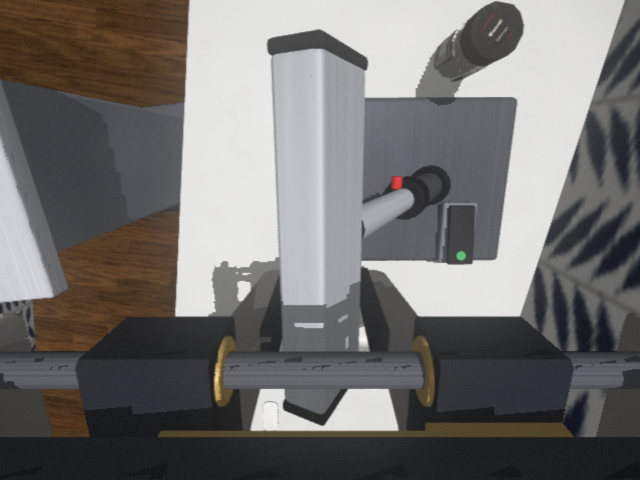

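The red button shows at (397,182), out above the collar, at an extension of about 82 mm. I release and rise, and check the clearance to the wall for the press.

```bash
python3 -m handwheel '[[0.3,[0,0,0],0],[-0.4,[0,0,0],0],[-1,[0,0,0],0],[-1,[0,0,0],0],[-1,[0,0,-0.5],0]]'; python3 -m handwheel '[[-1,[0,0,-0.9],0],[-1,[0,0,-0.9],0],[-1,[0,0,-0.4],0],[-1,[0,0,0],0]]'; python3 m.py pics/w4.png
python3 - <<'E'
from h import *
d=np.load("top0.npy"); V,U=np.mgrid[0:480,0:640]; P=pts("top",d,U.ravel(),V.ravel()).reshape(480,640,3)
for y in(-.2,-.14,-.05):
    k=(d>0)&(abs(P[...,1]-y)<.01)&(P[...,2]>.05)&(P[...,2]<.45)&(P[...,0]>.68); print(y,[(z,P[k&(abs(P[...,2]-z)<.03)][:,0].min().round(3)) for z in(.1,.2,.3,.4) if (k&(abs(P[...,2]-z)<.03)).any()])
E
```

```text
time_s: 7.12
tcp_pos: [0.5101, -0.0821, 0.2459]
eef_rot: [0.745, 0.667, -0.0, -0.0]
wrist_force: [0.4, 0.0, -0.6]
finger_gap: 0.0754
grip_force: 0.0
time_s: 7.62
tcp_pos: [0.5107, -0.0822, 0.3124]
eef_rot: [0.745, 0.667, 0.001, 0.001]
wrist_force: [-0.3, -0.2, -1.3]
finger_gap: 0.0918
grip_force: 0.0
[ 0.51065415 -0.08217323  0.31243454] 0.516432658934115
80 40 front top lx 0.4954 ridge 0.5132 0.2754
140 58 front top lx 0.4953 ridge 0.5104 0.2736
220 55 front top lx 0.4951 ridge 0.5122 0.2735
red [371 169   9  10  76] [ 0.565 -0.042  0.149]
-0.2 [(0.1, np.float64(0.752)), (0.2, np.float64(0.753)), (0.3, np.float64(0.752)), (0.4, np.float64(0.752))]
-0.14 [(0.1, np.float64(0.768)), (0.2, np.float64(0.768)), (0.3, np.float64(0.768)), (0.4, np.float64(0.768))]
-0.05 [(0.1, np.float64(0.792)), (0.2, np.float64(0.792)), (0.3, np.float64(0.792)), (0.4, np.float64(0.792))]
```

```bash
python3 -m handwheel '[[1,[-0.33,0.96,0],0],[1,[-0.33,0.96,0],0],[1,[-0.32,0.96,0],0],[1,[-0.32,0.96,0],0],[1,[-0.32,0.95,0],0]]'; python3 -c "
from h import *; s=env.read_state(); print(s['joints'].round(3) if hasattr(s['joints'],'round') else s['joints'])"
```

```text
time_s: 8.3
tcp_pos: [0.6479, -0.1466, 0.3096]
eef_rot: [0.745, 0.667, -0.001, -0.001]
wrist_force: [-0.0, 0.2, 0.1]
finger_gap: 0.0438
grip_force: 0.0
[ 0.45   0.461 -0.402  1.43   0.182  1.29  -0.075]
```

```bash
python3 -m handwheel '[[1,[0,0,0],-1],[1,[0,0,0],-1],[1,[0,0,0],-1],[1,[0,0,0],-1],[1,[0,0,0],-1]]'; python3 -m handwheel '[[1,[0,0,0],-1],[1,[0,0,0.9],0],[1,[0,0,0.9],0],[1,[0,0,0.9],0],[1,[0,0,0.9],0]]'; python3 -m handwheel '[[1,[0,0,0.9],0],[1,[0,0,0.9],0],[1,[0,0,0.9],0],[1,[0,0,0.9],0],[1,[0,0,0],0]]'
python3 - <<'E'
from h import *
s=env.read_state(); t=np.array(s["tcp_pos"]); lx=np.array([.9945,-.1045,0]); ly=np.array([.1045,.9945,0])
print(t,t@lx,t@ly); p,d=env.read_camera("wrist"); cv2.imwrite("pics/w5.png",p); p2,d2=env.read_camera("scene"); cv2.imwrite("pics/s5.png",cv2.resize(p2[130:310,200:440],None,fx=3,fy=3))
E
```

```text
time_s: 8.93
tcp_pos: [0.6471, -0.1462, 0.3097]
eef_rot: [0.39, 0.921, -0.0, -0.001]
wrist_force: [-0.5, -0.1, 0.3]
finger_gap: 0.0007
grip_force: 0.0
time_s: 9.55
tcp_pos: [0.6468, -0.1462, 0.2009]
eef_rot: [0.312, 0.95, -0.0, -0.001]
wrist_force: [-0.5, 0.1, 0.6]
finger_gap: 0.0003
grip_force: 0.0
time_s: 10.18
tcp_pos: [0.6451, -0.1459, 0.0919]
eef_rot: [0.311, 0.95, -0.0, -0.003]
wrist_force: [-0.6, -0.6, -0.5]
finger_gap: -0.0
grip_force: 0.0
[ 0.6450799  -0.14587816  0.09192884] 0.6567762318289931 -0.07766498422110109
```

View pics/s5.png

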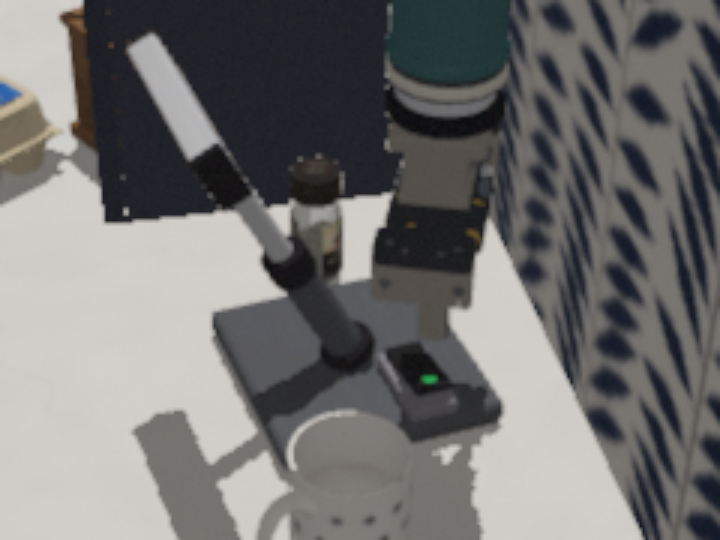

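View pics/w5.png

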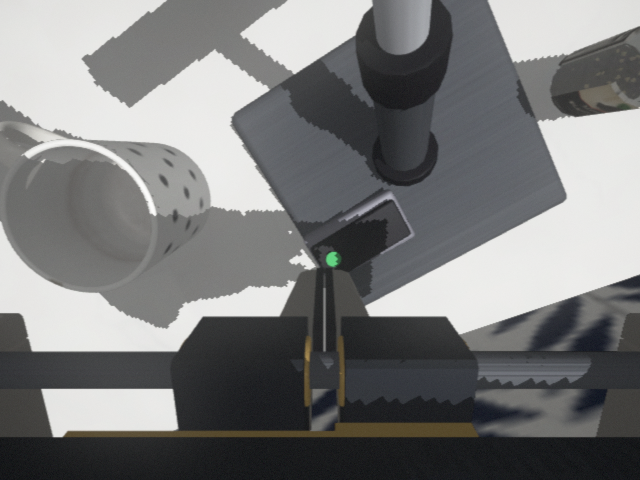

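The scene crop shows the closed fingers above the rocker, with the dot at (430,380) and everything clear. In the wrist view the dot is at (333,260), just ahead of the fingertips (327,270) in line. I lower gently.

```bash
python3 -m handwheel '[[1,[-0.09,0.05,0.6],0],[1,[0,0,0.5],0],[1,[0,0,0.25],0],[1,[0,0,0.1],0],[1,[0,0,0],0]]';  python3 -m handwheel '[[1,[0,0,0.1],0],[1,[0,0,0.1],0],[1,[0,0,0],0]]'
```

```text
time_s: 10.9
tcp_pos: [0.6507, -0.1466, 0.0519]
eef_rot: [0.312, 0.95, 0.0, -0.0]
wrist_force: [-0.5, -0.6, 0.3]
finger_gap: -0.0001
grip_force: 0.0
time_s: 11.28
tcp_pos: [0.6509, -0.147, 0.0461]
eef_rot: [0.312, 0.95, -0.0, 0.0]
wrist_force: [-0.3, 0.4, 1.1]
finger_gap: 0.0003
grip_force: 0.2
```

```bash
python3 -m handwheel '[[1,[0,0,0.1],0],[1,[0,0,0.1],0],[1,[0,0,0],0]]';  python3 -m handwheel '[[1,[0,0,0.05],0],[1,[0,0,0.05],0],[1,[0,0,0],0]]'
```

```text
time_s: 11.65
tcp_pos: [0.651, -0.1476, 0.0413]
eef_rot: [0.312, 0.95, -0.001, 0.0]
wrist_force: [-1.9, -2.9, 10.1]
finger_gap: 0.0004
grip_force: 5.1
time_s: 12.02
tcp_pos: [0.6513, -0.1477, 0.0408]
eef_rot: [0.312, 0.95, -0.001, 0.001]
wrist_force: [-8.3, -2.9, 24.3]
finger_gap: 0.0004
grip_force: 12.3
```

The force climbs steeply at z≈0.041 m, which is the end stop. I lift and check.

```bash
python3 -m handwheel '[[1,[0,0,-0.3],0],[1,[0,0,-0.7],0],[1,[0,0,-0.9],0],[1,[0,0,-0.9],0],[1,[0,0,0],0]]'
python3 - <<'E'
from h import *
lx=np.array([.9945,-.1045,0]); ly=np.array([.1045,.9945,0])
for n in("wrist","scene"):
    p,d=env.read_camera(n); h=cv2.cvtColor(p,cv2.COLOR_BGR2HSV)
    V,U=np.mgrid[0:480,0:640]; P=pts(n,d,U.ravel(),V.ravel()).reshape(480,640,3)
    m=cv2.inRange(h,(45,120,80),(80,255,255)); 
    print(n,"dot",np.median(P[m>0],0).round(4),(m>0).sum())
    k=(d>0)&(abs(P@lx-.6606)<.008)&(P@ly<-.02)&(P@ly>-.087)&(P[...,2]>.03)&(P[...,2]<.06); q=P[k]
    if len(q)>20: a=np.polyfit(q@ly,q[:,2],1); print("slope",a,len(q))
    m=cv2.inRange(h,(0,130,70),(8,255,255))|cv2.inRange(h,(172,130,70),(180,255,255)); k=(m>0)&(abs(P[...,0]-.565)<.02)&(abs(P[...,1]+.04)<.03); print("red",k.sum(),P[k].mean(0) if k.any() else "")
    cv2.imwrite(f"pics/f_{n}.png",p)
P=np.load("w1P.npy"); k=(abs(P@lx-.6606)<.008)&(P@ly<-.02)&(P@ly>-.087)&(P[...,2]>.03)&(P[...,2]<.06);q=P[k];print("off slope",np.polyfit(q@ly,q[:,2],1))
E
```

```text
time_s: 12.65
tcp_pos: [0.6524, -0.1463, 0.1237]
eef_rot: [0.311, 0.95, 0.001, 0.002]
wrist_force: [0.4, 0.0, 0.0]
finger_gap: 0.0005
grip_force: 0.0
wrist dot [ 0.6499 -0.141   0.0399] 2
slope [0.15748312 0.04994357] 1789
red 0 
scene dot [ 0.6485 -0.141   0.0408] 7
slope [0.19124223 0.05346944] 182
red 0 
off slope [-0.13529678  0.03599822]
```

View pics/f_wrist.png

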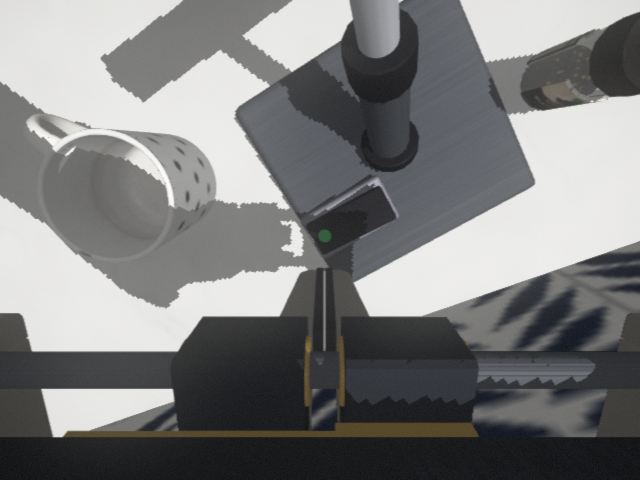

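View pics/f_scene.png

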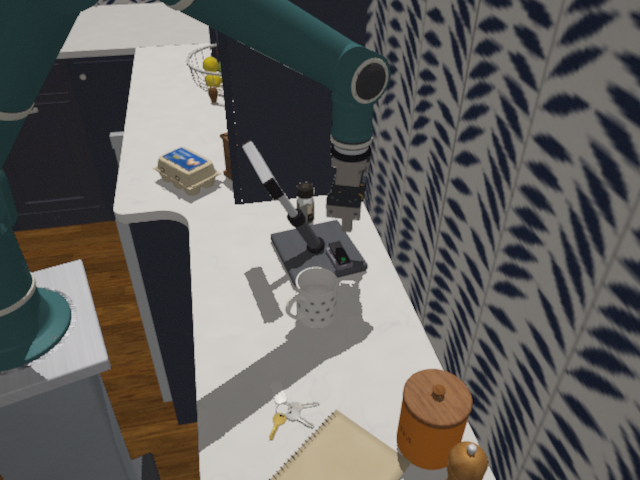

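The wrist view shows the dot (325,236) now low and in shade. It has dropped about 7 mm and the rocker has tilted by about 0.3 rad, so it is fully on. The scene view shows the neck still out, and the mug (317,300) and jar (306,200) where they were.

```bash
python3 -c "
from bench import env; print(env.close_job())"
```

```text
the job is handed in; nothing more can be done
None
```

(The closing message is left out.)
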